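# Load a solder spool and latch the keeper strap

## Robot

A 6-joint arm with a two-finger parallel gripper is mounted at the origin on the work surface. World frame = base frame: x ahead of the robot, y to its left, z up, the work surface at z = 0. Lengths are in m, angles in rad, forces in N, time in s.
With the tool pointing down it reaches from about 0.35 to 0.975 m from the base axis. Payload 4.9 kg.
Tool frame: the origin (TCP) lies between the finger pads; the fingertips stand 19 mm ahead of it and the grasp point (between the pads) is the TCP; z points along the fingers, y is the line along which they close (so a half turn about z gives the same grasp; the last joint's range is limited). The gripper opens to 85 mm and grips with 20 to 120 N. Pads are 22 mm wide; open, the fingers measure 114 mm over their backs; the gripper's body (76 mm by 85 mm) begins 54 mm behind the grasp point. The pads swing forward as they close: fully open they stand 13 mm farther back than shut.
Start: joints at [1.141, 0.053, 1.613, -0, 1.476, -0.119], TCP at [0.191, 0.595, 0.25] pointing down, gripper open.
Joint ranges: [-3.01, 3.01], [-1.01, 2.22], [0.06, 2.58], [-1.02, 4.17], [0.09, 2.62], [-3.14, 3.14]. Speed limits (rad/s): [2.57, 2.57, 3.14, 3.14, 3.14, 3.14].

## Interface

Orientations are given as a rotation vector (axis times angle).
In Python, from station import ctrl gives the robot as it stands. The module is installed in compiled form; this text tells all that it offers.
- The arm moves only by the tool servo_tool, never from a script. Its argument "increments" is a list that holds one entry, the list of rows, each a list of 5 numbers: the finger opening in cm, from 0 to 8.54, then the shift along the tool's x, y, z in cm, then the turn about the tool's z in degrees. A call has 1 to 5 rows; each row is the pose to reach, as a shift and turn from the pose commanded when the call began, along the tool's axes at that moment; what a row does not reach only later rows make up. A row lasts 1/10 s, in which the tool goes at most 50 mm and 8.59 degrees, less where a joint would pass 70% of its speed; a pose out of reach is approached as far as the arm can. A call with a gripper value outside its range is refused whole. The fingers move at their own pace and stop on an object; "newtons" is the grip in N (left out, the last holds). Time passes only in rows, so rows that repeat a pose let the fingers close. It gives the time, the measured TCP pose, the force, the opening and the grip force at its end, in the units of the state.
- ctrl.get_obs(): the state, without advancing time (a new reading comes with each control period).
- ctrl.get_image(name): name is "scene" or "top"; returns a dict with "img" (400x640x3 uint8, red, green, blue), "fx", "fy", "cx", "cy" (pixels), "k1" (the pictures are not rectified: a ray, as slopes to the right and down, at radius r is drawn at 1 + k1 r^2 times it, then the intrinsics apply), "rvec" (rotation vector, rad) and "tvec" (3), from world to camera coordinates, as OpenCV has them. Camera axes: x right, y down, z forward; pixel columns grow to the right and rows downward; lengths in m; the calibration is good to about 2 mm. A picture is of the moment at which its call begins. There is no depth.
- ctrl.finish_job(): hands the job in; it is judged then, once.
The state is a dict: "t": time; "q": joint angles; "dq": joint speeds; "effort": joint torques, N m; "tool_pos": TCP position; "tool_rot": TCP orientation; "contact_force": force on the tool from outside, world axes, zero at the start; "wrist_torque": the same for the moment, N m; "opening": finger opening in m; "grip_force": force on a finger pad.
Only numpy, scipy, OpenCV 4.12 (cv2) and the standard library are available. Lean on these libraries where they do the work, as an engineer would, in place of code of your own. Each camera call takes 0.05 s, during which the arm holds its last target. There are 200 camera calls.

## Task

Take the taller of the two solder spools off the sloping rack and put it on the upright spindle of the spool feeder, fully down on its base. Then swing the feeder's hinged keeper strap down over the spool and press its free end until the catch snaps and holds it shut. Leave the shorter spool and the other things on the bench alone.

Things in the scene. Friction and masses are not known exactly. Their poses are not given: they have to be found in the camera images.
- spool_tall: The taller solder spool, about 250 g: a smooth cylinder with grey plastic flanges and silvery winding, 50 mm diameter, 44 mm high, with an 18 mm bore right through along its axis. Origin: centre of its underside; its z axis runs along the bore and out of the top face. At the start it rests with its underside on the rack's slope. Which of the rack's two places it has varies.
- spool_short: The shorter solder spool, same look, 50 mm diameter, only 26 mm high, in the rack's other place. Leave it. Origin: centre of its underside, z along its axis.
- rack: Fixed white sloping rack, 210 mm wide (along its y), up to 61 mm high. Its floor slopes 33 degrees (0.58 rad), lower at its -x edge, so the spools' tops lean towards the rack's -x. A 10 mm ledge at the low edge stops them; the sides are open. The spools stand about 95 mm apart along its y. Origin: on the bench under mid-slope (slope surface 40 mm above it); z up.
- feeder: Fixed grey spool feeder. Origin: on the bench under the spindle's axis; z up, +x towards the strap's hinge, -x towards the catch post. Base plate 12 mm thick, x -68 to +117, y +-45 mm. Spindle: vertical steel pin, 14 mm diameter, top 62 mm above the bench, last 10 mm tapered to 6 mm. Catch post: x -68 to -56 mm, 36 mm wide, top 84 mm above the bench.
- seat (a point): Point on the spindle's axis on the top of the base plate (12 mm above the bench), where the centre of the spool's underside comes to rest.
- strap (a joint): Keeper strap's angle, rad: 0 = shut (level over the spool, in the catch), grows as it lifts; 1.35 to 1.62 at the start (nearly upright); limit 1.75. A stiff hinge (0.07 N m) keeps it where it is left. In the last 0.09 rad its end nub meets a sprung ball in the catch post: pressing the free end with about 5 N takes it past and it snaps to 0 and is held; short of that it stays raised.
- strap_hinge (a point): On the strap's hinge axis (parallel to the feeder's y), mid-width, 95 mm along the feeder's +x from the spindle, 72 mm above the bench. Hinge cheeks either side of the strap, 82 mm high, reach 26 mm out along y.
- strap_end (a point): Middle of the strap's free end on its upper (outer) face. The strap is a straight aluminium bar, 139 mm long from the hinge axis, 30 mm wide, 6 mm thick, with a nub of 4 mm radius on its end. When shut this point is 75 mm above the bench, and the underside 13 mm above a seated tall spool's top.
- tape_roll: Bystander: clear tape roll standing on its flat, 84 mm diameter, 45 mm high, hollow. Origin: centre of underside.
- screwdriver: Bystander: screwdriver, 170 mm long, lying flat along its own x between rack and feeder.
- multimeter: Bystander: red handheld meter lying flat, 150 x 75 x 34 mm. Origin: centre of underside.
Not all that is in view belongs to the job. What is shaped like the spool_tall but green or purple is not meant.

How it is judged:
By the outcome, as a careful person would: the job done as asked, in the order asked, and still so for the second after the job is handed in, with the robot touching nothing.
It also fails if it takes over 56 s, if anything falls off the work surface, if the arm or the gripper's body presses on something with over 40 N, if the wrist force passes 120 N, or if a joint passes its speed limit or range.

## Working session

There is one attempt and no reset: what is moved stays moved. The work goes in short steps, Python scripts to look and compute and a tool call to move; the robot and the scene stay as the last step left them, time stands still between calls to the robot, and variables do not carry over. Pictures are saved under pics/ and viewed, at most 10 in all, crops included, and the job is handed in when it is done.

Besides the shell and the picture viewer there is one more tool, called as a command line: name --argument value ..., lists and objects as JSON in quotes. servo_tool: Moves the arm, as the interface text tells. Its arguments: {"type":"object","properties":{"increments":{"type":"array"},"newtons":{"type":"number"}},"required":["increments"]}

```bash
mkdir -p pics; cat > h.py <<'E'
import numpy as np, cv2
from scipy.spatial.transform import Rotation as R
from station import ctrl
def cam(n):
    d=ctrl.get_image(n); d['R']=R.from_rotvec(np.ravel(d['rvec'])).as_matrix(); d['t']=np.ravel(d['tvec'])
    d['c']=-d['R'].T@d['t']; return d
def ray(d,u,v):
    a=np.array([(u-d['cx'])/d['fx'],(v-d['cy'])/d['fy']]); b=a.copy()
    for _ in range(20): b=a/(1+d['k1']*(b@b))
    r=d['R'].T@np.array([*b,1]); return r/np.linalg.norm(r)
def onz(d,u,v,z):
    r=ray(d,u,v); return d['c']+r*(z-d['c'][2])/r[2]
def tri(d1,p1,d2,p2):
    r1,r2=ray(d1,*p1),ray(d2,*p2); A=np.stack([r1,-r2],1)
    s=np.linalg.lstsq(A,d2['c']-d1['c'],rcond=None)[0]
    a,b=d1['c']+s[0]*r1,d2['c']+s[1]*r2; return (a+b)/2,np.linalg.norm(a-b)
def proj(d,P):
    p=d['R']@np.asarray(P)+d['t']; a=p[:2]/p[2]; a=a*(1+d['k1']*(a@a))
    return np.array([d['fx']*a[0]+d['cx'],d['fy']*a[1]+d['cy']])
def save(d,f,box=None,s=1):
    im=d['img']
    if box: im=im[box[1]:box[3],box[0]:box[2]]
    cv2.imwrite('pics/'+f,cv2.cvtColor(cv2.resize(im,None,fx=s,fy=s,interpolation=cv2.INTER_CUBIC),cv2.COLOR_RGB2BGR))
E
python3 - <<'E'
from h import *
for n in('scene','top'):
    d=cam(n); save(d,n+'0.png'); print(n,d['c'],d['R'][2],d['fx'],d['k1']); np.save(n+'0.npy',d,allow_pickle=True)
print(ctrl.get_obs())
E
```

```text
scene [ 0.87227764 -0.41736023  0.74405249] [-0.41473924  0.44071731 -0.79609021] 382.3288474824251 -0.08021926323856056
top [ 0.48570235 -0.08505832  0.94564965] [ 0.04470827  0.0085217  -0.99896374] 393.12846867586 0.011355622879946384
{'t': 0.1, 'q': array([ 1.14099080e+00,  5.33070403e-02,  1.61417103e+00,  1.31898109e-05,
        1.47598476e+00, -1.18977216e-01]), 'dq': array([-0.00066513, -0.00265067, -0.003565  ,  0.00080029,  0.00191323,
        0.00118686]), 'effort': array([ 1.39150766e-04, -3.94901168e+01, -3.71363211e+01, -1.45998674e-04,
        3.92966977e-03, -2.52227039e-06]), 'tool_pos': array([0.19091503, 0.59457085, 0.24916731]), 'tool_rot': array([-4.86206214e-01, -3.10321395e+00,  2.82171181e-03]), 'contact_force': array([ 0.28099348,  0.07103037, -0.22826377]), 'wrist_torque': array([-0.00543382, -0.01098579, -0.04216045]), 'grip_force': 0.0, 'opening': 0.08524716900707698}
```

View pics/scene0.png

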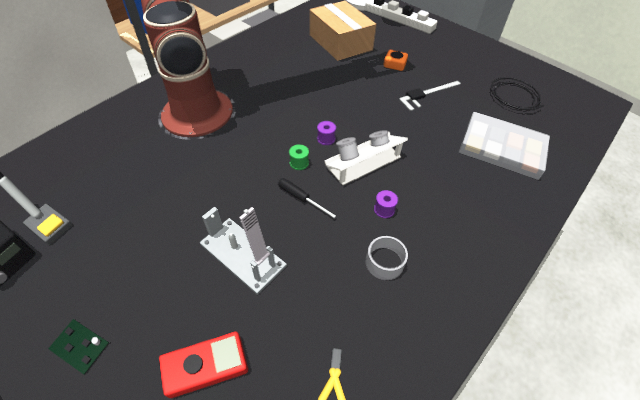

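View pics/top0.png

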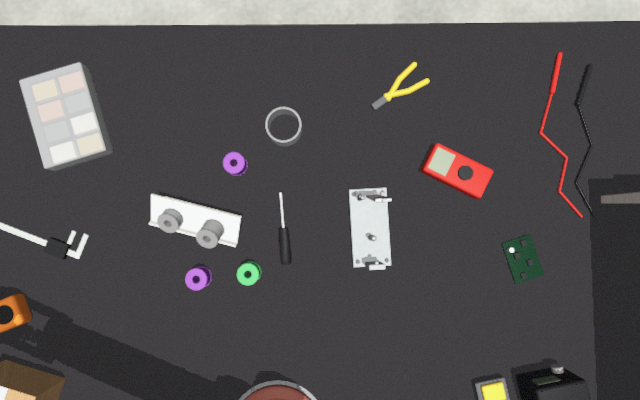

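The candidates are, in the scene view, grey (347,149) and (379,139), purple (327,132) and (387,203), and green (299,156). In the top view, the two greys on the rack are (210,233) and (170,221). The task spool must be grey and on the rack, and (347,149) in scene, (210,233) in top, looks taller. I'll confirm that in a crop.

```bash
python3 - <<'E'
import cv2,numpy as np
a=cv2.imread('pics/scene0.png')[120:190,315:415];b=cv2.imread('pics/top0.png')[185:255,145:245]
c=cv2.imread('pics/scene0.png')[195:295,195:295];d=cv2.imread('pics/top0.png')[175:275,320:420]
f=lambda i,s:cv2.resize(i,None,fx=s,fy=s,interpolation=cv2.INTER_CUBIC)
cv2.imwrite('pics/crop0.png',np.vstack([np.hstack([f(a,3.5),f(b,3.5)]),np.hstack([f(c,3.5),f(d,3.5)])]))
E
```

```text
(no output)
```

View pics/crop0.png

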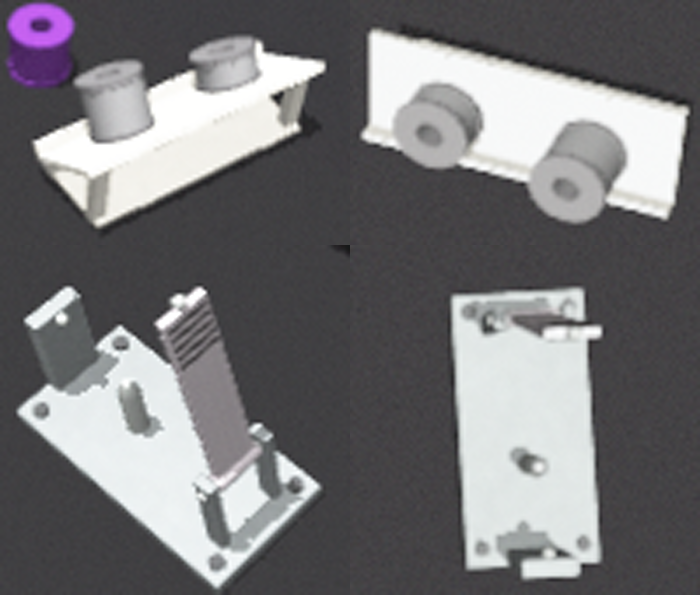

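The crop confirms it: the tall spool is at scene (347,140), top (207,238), on the rack and grey, and clearly taller than the other at scene (381,134), top (168,223). The strap is upright with its hinge on the world +x side. Next I'll measure the positions.

```bash
python3 - <<'E'
from h import *
np.set_printoptions(precision=4,suppress=True)
S=np.load('scene0.npy',allow_pickle=True).item();T=np.load('top0.npy',allow_pickle=True).item()
tc=lambda x,y:(145+(x-350)/3.5-.4,185+y/3.5-.4)
sc=lambda x,y:(315+x/3.5-.4,120+y/3.5-.4)
tf=lambda x,y:(320+(x-350)/3.5-.4,175+(y-245)/3.5-.4)
sf=lambda x,y:(195+x/3.5-.4,195+(y-245)/3.5-.4)
print('tall top',tri(T,tc(568,187),S,sc(112,70)))
print('short top',tri(T,tc(431,133),S,sc(229,47)))
e=[onz(T,*tc(*p),z) for p,z in(((373,32),.061),((687,105),.061))];print('rack back',e,np.degrees(np.arctan2(*(e[0]-e[1])[1::-1]))-90, np.linalg.norm(e[0]-e[1]))
print('spindle tip',tri(T,tf(539,464),S,sf(128,384)), onz(T,*tf(539,464),.062))
c=[onz(T,*tf(*p),.012) for p in((453,297),(583,290),(600,560),(468,568))];print('plate',np.array(c))
print('lens',[np.linalg.norm(c[i]-c[(i+1)%4]) for i in range(4)])
for a,b in((3,0),(2,1)): print('yaw',np.degrees(np.arctan2(*(c[b]-c[a])[1::-1])))
print('strap end corners',tri(T,tf(546,332),S,sf(158,323)),tri(T,tf(600,330),S,sf(203,290)))
print(R.from_rotvec(ctrl.get_obs()['tool_rot']).as_matrix())
E
```

```text
tall top (array([0.4539, 0.1491, 0.0843]), np.float64(0.002200888802514553))
short top (array([0.4889, 0.2425, 0.0671]), np.float64(0.004447089495410969))
rack back [array([0.5526, 0.2813, 0.061 ]), array([0.5046, 0.0783, 0.061 ])] -13.300285064043436 0.20855510157568982
spindle tip (array([ 0.4528, -0.2194,  0.0635]), np.float64(0.00034071698550021433)) [ 0.4529 -0.2195  0.062 ]
plate [[ 0.5644 -0.17    0.012 ]
 [ 0.5688 -0.2583  0.012 ]
 [ 0.3865 -0.2674  0.012 ]
 [ 0.3813 -0.1786  0.012 ]]
lens [np.float64(0.08833496091977351), np.float64(0.18253936183604766), np.float64(0.0889169804038005), np.float64(0.1833044783172541)]
yaw 2.6718290369444495
yaw 2.8528600619944786
strap end corners (array([ 0.5228, -0.2142,  0.1929]), np.float64(0.024127303755400505)) (array([ 0.5348, -0.2178,  0.2336]), np.float64(0.02030999356636446))
[[-0.9521  0.3058 -0.0008]
 [ 0.3058  0.9521 -0.0017]
 [ 0.0002 -0.0019 -1.    ]]
```

```bash
python3 - <<'E'
from h import *
np.set_printoptions(precision=4,suppress=True)
S=np.load('scene0.npy',allow_pickle=True).item();T=np.load('top0.npy',allow_pickle=True).item()
tc=lambda x,y:(145+(x-350)/3.5-.4,185+y/3.5-.4)
for n,P in(('back-y',(.5046,.0783,.061)),('back+y',(.5526,.2813,.061)),('talltop',(.4539,.1491,.0843))):
    print(n,[(lambda p:((p[0]-315+.4)*3.5,(p[1]-120+.4)*3.5))(proj(S,P))])
for z in(.07,.077,.084): 
    p=onz(T,*tc(568,187),z); q=proj(S,p); print(p,(q[0]-314.6)*3.5,(q[1]-119.6)*3.5)
d=T;im=cv2.imread('pics/scene0.png')[115:190,318:420];cv2.imwrite('pics/c1.png',cv2.resize(im,None,fx=7.5,fy=7.5,interpolation=cv2.INTER_CUBIC))
E
```

```text
back-y [(np.float64(97.08341208147321), np.float64(182.50284058896955))]
back+y [(np.float64(324.94252337398643), np.float64(69.26865982683273))]
talltop [(np.float64(110.43524969184564), np.float64(70.16407099994896))]
[0.4526 0.1521 0.07  ] 110.35844261925104 81.77703910421097
[0.4529 0.1502 0.077 ] 109.64923738467036 76.17839400155653
[0.4532 0.1483 0.084 ] 108.93007982322663 70.50460831761343
```

View pics/c1.png

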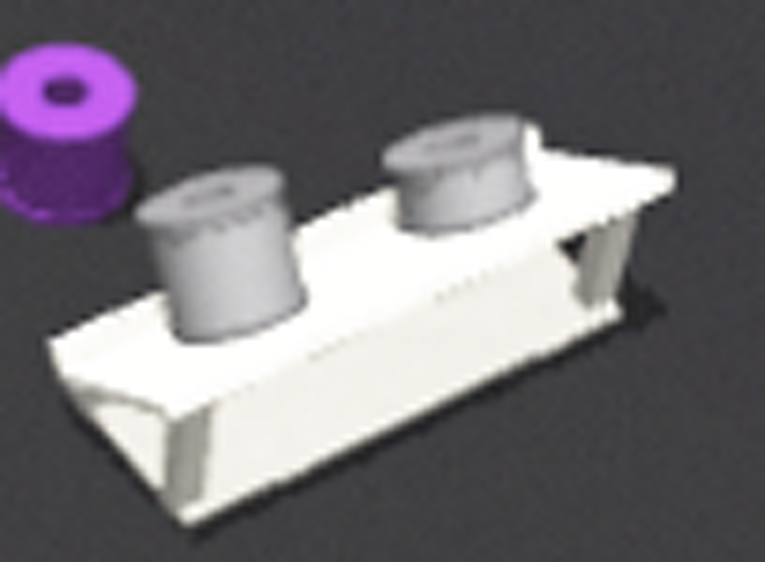

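servo_tool --increments '[[[7.5, -39.2, -34.1, 8, -4.5], [7.5, -39.2, -34.1, 8, -4.5], [7.5, -39.2, -34.1, 8, -4.5], [7.5, -39.2, -34.1, 8, -4.5], [7.5, -39.2, -34.1, 8, -4.5]]]'

```text
t: 0.6
tool_pos: [0.3193, 0.3818, 0.2115]
tool_rot: [-0.363, -3.12, 0.001]
contact_force: [1.0, 0.6, -0.2]
opening: 0.0751
grip_force: 0.0
```

```bash
cat > g.py <<'E'
from h import *
import sys
def go(x,y,z,ang):
    o=ctrl.get_obs(); M=R.from_rotvec(o['tool_rot']).as_matrix(); p=o['tool_pos']
    cur=np.degrees(np.arctan2(M[1,1],M[0,1])); t=-((ang-cur+90)%180-90)
    print('t',o['t'],'pos',p.round(4),'yang',round(cur,1),'q6',round(o['q'][5],2),'F',o['contact_force'].round(1),'open',round(o['opening'],4),'tilt',M[:,2].round(3))
    print('inc cm/deg',(M.T@(np.array([x,y,z])-p)*100).round(2),round(t,1))
if __name__=='__main__': go(*map(float,sys.argv[1:]))
E
python3 g.py .460 .150 .15 76.7
```

```text
t 0.6 pos [0.3193 0.3818 0.2115] yang 76.7 q6 -0.61 F [ 1.   0.6 -0.2] open 0.0751 tilt [-0. -0. -1.]
inc cm/deg [-19.01 -19.33   6.15] 0.0
```

servo_tool --increments '[[[7.5, -19.0, -19.3, 5.5, 0], [7.5, -19.0, -19.3, 5.5, 0], [7.5, -19.0, -19.3, 5.5, 0], [7.5, -19.0, -19.3, 5.5, 0], [7.5, -19.0, -19.3, 5.5, 0]]]'

```text
t: 1.1
tool_pos: [0.4465, 0.1722, 0.1619]
tool_rot: [0.364, 3.12, 0.0]
contact_force: [1.3, 0.2, -0.6]
opening: 0.0749
grip_force: 0.0
```

servo_tool --increments '[[[7.5, 0, 0, 0, 0], [7.5, 0, 0, 0, 0]]]'

```text
t: 1.3
tool_pos: [0.446, 0.1731, 0.1618]
tool_rot: [-0.368, -3.118, 0.0]
contact_force: [-0.5, -0.5, -0.5]
opening: 0.0752
grip_force: 0.0
```

```bash
python3 g.py .460 .150 .064 76.7; python3 - <<'E'
from h import *
T=cam('top');S=cam('scene');a=T['img'][180:270,140:260];b=S['img'][70:190,290:430]
f=lambda i,w,h:cv2.resize(i,(w,h),interpolation=cv2.INTER_CUBIC)
cv2.imwrite('pics/c2.png',np.hstack([f(a,400,300),f(b,350,300)])[:,:,::-1])
E
```

```text
t 1.3 pos [0.446  0.1731 0.1618] yang 76.5 q6 -1.12 F [-0.5 -0.5 -0.5] open 0.0752 tilt [-0.002  0.    -1.   ]
inc cm/deg [-1.91 -1.92  9.78] -0.2
```

View pics/c2.png

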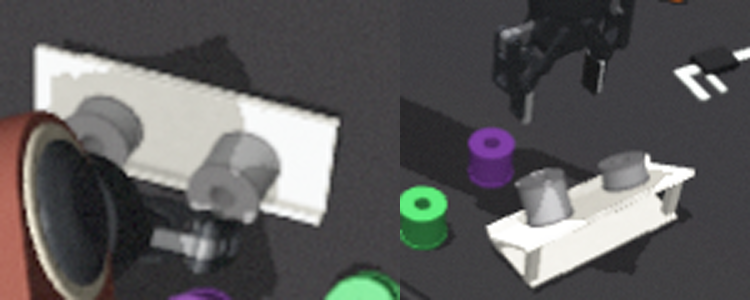

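The arm hangs short of the spool (top crop ~(222,185)), and the fingers are at its height plane above (scene crop (525,110)/(597,80)). I'll move over it and compare the finger midpoint with the bore.

servo_tool --increments '[[[7.5, -1.9, -1.9, 4.2, 0], [7.5, -1.9, -1.9, 4.2, 0], [7.5, -1.9, -1.9, 4.2, 0]]]'

```text
t: 1.7
tool_pos: [0.4592, 0.1523, 0.1199]
tool_rot: [-0.361, -3.119, 0.0]
contact_force: [-0.4, -0.6, 0.7]
opening: 0.0751
grip_force: 0.0
```

```bash
python3 g.py .460 .150 .064 76.7; python3 - <<'E'
from h import *
S=cam('scene');o=ctrl.get_obs();M=R.from_rotvec(o['tool_rot']).as_matrix();im=S['img'].copy()
for v in((0,.0375,.019),(0,-.0375,.019)): print(((proj(S,o['tool_pos']+M@v)-[305,90])*7).round())
S['img']=im; save(S,'c3.png',(305,90,405,170),7)
E
```

```text
t 1.7 pos [0.4592 0.1523 0.1199] yang 76.8 q6 -1.17 F [-0.4 -0.6  0.7] open 0.0751 tilt [-0.002  0.    -1.   ]
inc cm/deg [-0.14 -0.21  5.59] 0.1
[396. 275.]
[224. 354.]
```

View pics/c3.png

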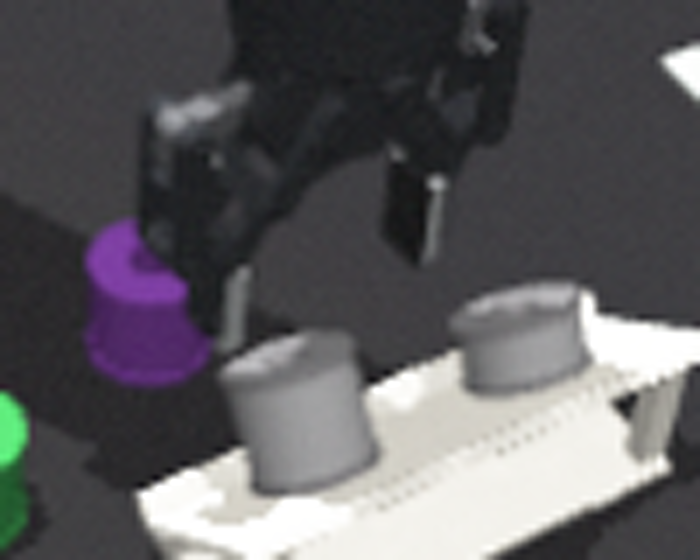

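Fingertips are at (232,350) and (420,262), straddling the tall spool (top face ~(288,350)), as projected. Now I descend and grip.

servo_tool --increments '[[[7.5, -0.1, -0.2, 1.8, 0], [7.5, -0.1, -0.2, 3.4, 0], [7.5, -0.1, -0.2, 4.6, 0], [7.5, -0.1, -0.2, 5.3, 0], [7.5, -0.1, -0.2, 5.3, 0]]]'

```text
t: 2.25
tool_pos: [0.4603, 0.1496, 0.0672]
tool_rot: [-0.363, -3.12, 0.0]
contact_force: [0.2, -0.7, 0.8]
opening: 0.075
grip_force: 0.0
```

servo_tool --increments '[[[3.5, 0, 0, 0, 0], [3.5, 0, 0, 0, 0], [3.5, 0, 0, 0, 0], [3.5, 0, 0, 0, 0], [3.5, 0, 0, 0, 0]]]' --newtons 30

```text
t: 2.75
tool_pos: [0.4615, 0.1491, 0.0688]
tool_rot: [0.364, 3.119, -0.0]
contact_force: [-1.7, -1.0, 6.4]
opening: 0.0498
grip_force: 31.4
```

servo_tool --increments '[[[3.5, 0, 0, -1, 0], [3.5, 0, 0, -4, 0], [3.5, 0, 0, -8, 0], [3.5, 0, 0, -9, 0], [3.5, 0, 0, -9, 0]]]'

```text
t: 3.25
tool_pos: [0.4621, 0.1494, 0.1598]
tool_rot: [0.364, 3.116, 0.003]
contact_force: [0.5, 1.1, -2.0]
opening: 0.0499
grip_force: 32.1
```

```bash
python3 g.py .61 -.08 .158 92.7
```

```text
t 3.25 pos [0.4621 0.1494 0.1598] yang 76.7 q6 -1.18 F [ 0.5  1.1 -2. ] open 0.0499 tilt [ 0.005  0.001 -1.   ]
inc cm/deg [-19.67 -18.92   0.23] -16.0
```

servo_tool --increments '[[[3.5, -2, -2, 0, -2], [3.5, -5, -5, 0, -4], [3.5, -8, -8, 0, -6.5], [3.5, -11, -11, 0, -9], [3.5, -14, -13.5, 0, -11.5]]]'

```text
t: 3.75
tool_pos: [0.5649, -0.016, 0.1543]
tool_rot: [-0.048, -3.137, -0.001]
contact_force: [0.2, 1.3, -3.0]
opening: 0.0498
grip_force: 32.1
```

```bash
python3 g.py .61 -.08 .10 92.7
```

```text
t 3.75 pos [ 0.5649 -0.016   0.1543] yang 88.3 q6 -1.7 F [ 0.2  1.3 -3. ] open 0.0498 tilt [-0.004  0.001 -1.   ]
inc cm/deg [-4.72 -6.26  5.41] -4.4
```

servo_tool --increments '[[[3.5, -2.5, -3.5, 1.5, -2.2], [3.5, -4.7, -6.2, 4.5, -4.4], [3.5, -4.7, -6.2, 8, -4.4], [3.5, -4.7, -6.2, 10, -4.4], [3.5, -4.7, -6.2, 10, -4.4]]]'

```text
t: 4.25
tool_pos: [0.6058, -0.077, 0.05]
tool_rot: [0.07, -3.128, -0.006]
contact_force: [-1.0, -0.2, -2.8]
opening: 0.0498
grip_force: 32.2
```

```bash
python3 g.py .61 -.08 .042 92.7; python3 - <<'E'
from h import *
S=cam('scene');p=proj(S,[.61,-.08,.05]).astype(int);print(p);S and save(S,'c4.png',(p[0]-60,p[1]-60,p[0]+60,p[1]+40),6)
E
```

```text
t 4.25 pos [ 0.6058 -0.077   0.05  ] yang 92.5 q6 -1.86 F [-1.  -0.2 -2.8] open 0.0498 tilt [-0.013  0.003 -1.   ]
inc cm/deg [-0.42 -0.32  0.79] -0.2
[330 241]
```

View pics/c4.png

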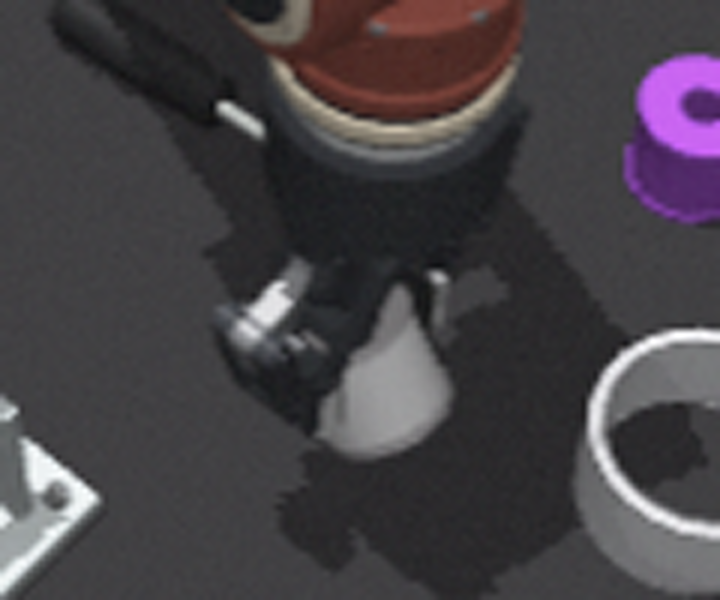

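The spool (crop ~(385,390)) is held tilted just above clear bench. I'll lower it onto its rim and let it pivot upright at light grip.

servo_tool --increments '[[[3.5, 0, 0, 0.7, 0], [3.5, 0, 0, 1.2, 0], [3.5, 0, 0, 1.5, 0], [3.5, 0, 0, 1.5, 0]]]' --newtons 20

```text
t: 4.7
tool_pos: [0.6114, -0.0778, 0.0433]
tool_rot: [-0.072, 3.139, -0.0]
contact_force: [-0.2, -0.8, -1.5]
opening: 0.05
grip_force: 32.3
```

servo_tool --increments '[[[4.0, 0, 0, 0.3, 0], [4.0, 0, 0, 0.6, 0], [4.0, 0, 0, 0.9, 0], [4.0, 0, 0, 0.9, 0]]]' --newtons 20

```text
t: 5.1
tool_pos: [0.616, -0.0782, 0.0409]
tool_rot: [-0.071, 3.131, -0.001]
contact_force: [-2.4, 4.5, 20.9]
opening: 0.0499
grip_force: 34.4
```

servo_tool --increments '[[[4.0, 0, 0, -0.7, 0], [4.0, 0, 0, -0.7, 0], [6.5, 0, 0, -0.7, 0], [7, 0, 0, -0.7, 0], [7, 0, 0, -0.7, 0]]]'

```text
t: 5.6
tool_pos: [0.6105, -0.0779, 0.0399]
tool_rot: [0.071, -3.14, -0.0]
contact_force: [-0.2, -0.8, -0.0]
opening: 0.07
grip_force: 0.0
```

servo_tool --increments '[[[7.2, 0, 0, -2, 0], [7.2, 0, 0, -6, 0], [7.2, 0, 0, -10, 0], [7.2, 4, 0, -13, 0], [7.2, 8, 0, -13, 0]]]'

```text
t: 6.1
tool_pos: [0.5336, -0.0826, 0.1764]
tool_rot: [-0.072, 3.131, -0.005]
contact_force: [-0.3, -0.7, 0.8]
opening: 0.0719
grip_force: 0.0
```

```bash
python3 - <<'E'
from h import *
T=cam('top');S=cam('scene');np.save('T1.npy',T,allow_pickle=True);np.save('S1.npy',S,allow_pickle=True)
p=proj(T,[.62,-.08,.04]).astype(int);q=proj(S,[.62,-.08,.04]).astype(int);print(p,q)
f=lambda d,p:cv2.resize(d['img'][p[1]-45:p[1]+45,p[0]-45:p[0]+45],(390,390),interpolation=cv2.INTER_CUBIC)
cv2.imwrite('pics/c5.png',np.hstack([f(T,p),f(S,q)])[:,:,::-1])
E
```

```text
[311 164] [333 246]
```

View pics/c5.png

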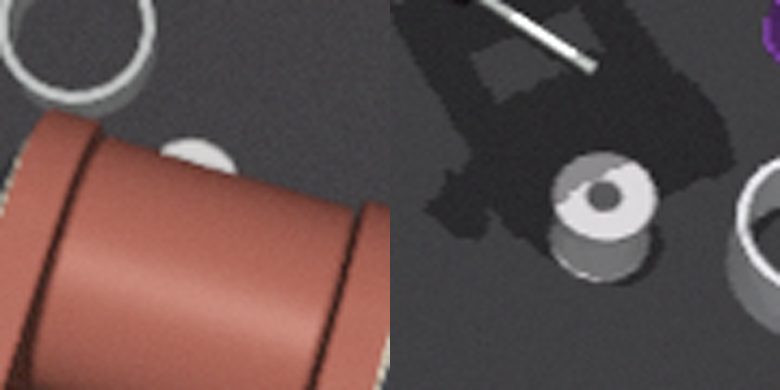

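The spool stands upright; its bore is at crop (603,195), which is scene pixel about (336.8,245.6).

```bash
python3 - <<'E'
from h import *
S=np.load('S1.npy',allow_pickle=True).item()
p=onz(S,336.8,245.6,.044);print(p)
print('spindle via scene',onz(S,231.2,234.7,.062))
import g; g.go(p[0],p[1],.10,92.7); g.go(p[0],p[1],.03,92.7)
E
```

```text
[ 0.62451825 -0.07629034  0.044     ]
spindle via scene [ 0.45256435 -0.21967861  0.062     ]
t 6.2 pos [ 0.5272 -0.0811  0.1696] yang 92.5 q6 -1.91 F [ 0.   0.4 -0.4] open 0.0718 tilt [-0.003  0.    -1.   ]
inc cm/deg [-9.77  0.05  6.93] -0.2
t 6.2 pos [ 0.5272 -0.0811  0.1696] yang 92.5 q6 -1.91 F [ 0.   0.4 -0.4] open 0.0718 tilt [-0.003  0.    -1.   ]
inc cm/deg [-9.79  0.04 13.93] -0.2
```

servo_tool --increments '[[[7.2, -4, 0, 0, 0], [7.2, -8, 0, 2, 0], [7.2, -9.8, 0, 6, 0], [7.2, -9.8, 0, 8.5, 0], [7.2, -9.8, 0, 8.5, 0]]]'

```text
t: 6.7
tool_pos: [0.6259, -0.0762, 0.0793]
tool_rot: [0.071, -3.13, -0.004]
contact_force: [-0.5, -0.2, -0.1]
opening: 0.072
grip_force: 0.0
```

```bash
python3 g.py .6245 -.0763 .03 92.7
```

```text
t 6.7 pos [ 0.6259 -0.0762  0.0793] yang 92.6 q6 -1.86 F [-0.5 -0.2 -0.1] open 0.072 tilt [-0.01   0.003 -1.   ]
inc cm/deg [ 0.09 -0.02  4.93] -0.1
```

servo_tool --increments '[[[7.2, 0, 0, 2, 0], [7.2, 0, 0, 4, 0], [7.2, 0, 0, 5.1, 0], [7.2, 0, 0, 5.1, 0]]]'

```text
t: 7.1
tool_pos: [0.628, -0.0769, 0.0334]
tool_rot: [0.071, -3.138, -0.001]
contact_force: [-0.3, -0.6, -0.1]
opening: 0.072
grip_force: 0.0
```

servo_tool --increments '[[[3.5, 0, 0, 0, 0], [3.5, 0, 0, 0, 0], [3.5, 0, 0, 0, 0], [3.5, 0, 0, 0, 0], [3.5, 0, 0, 0, 0]]]' --newtons 30

```text
t: 7.6
tool_pos: [0.6302, -0.0775, 0.0365]
tool_rot: [-0.071, 3.138, -0.002]
contact_force: [-0.6, -0.4, 6.2]
opening: 0.0494
grip_force: 32.0
```

servo_tool --increments '[[[3.5, 0, 0, -1, 0], [3.5, 0, 0, -4, 0], [3.5, 0, 0, -8, 0], [3.5, 0, 0, -10, 0], [3.5, 0, 0, -10, 0]]]'

```text
t: 8.1
tool_pos: [0.6311, -0.0775, 0.1389]
tool_rot: [-0.071, 3.134, -0.003]
contact_force: [0.5, 0.3, -1.3]
opening: 0.0499
grip_force: 32.0
```

```bash
python3 g.py .453 -.2195 .13 92.7
```

```text
t 8.1 pos [ 0.6311 -0.0775  0.1389] yang 92.6 q6 -1.86 F [ 0.5  0.3 -1.3] open 0.0499 tilt [ 0.007 -0.002 -1.   ]
inc cm/deg [ 18.44 -13.38   0.79] -0.1
```

servo_tool --increments '[[[3.5, 3, 0, 0.3, 0], [3.5, 7.5, 0, 0.8, 0], [3.5, 12, 0, 0.8, 0], [3.5, 16, 0, 0.8, 0], [3.5, 18.4, 0, 0.8, 0]]]'

```text
t: 8.6
tool_pos: [0.4408, -0.0845, 0.1231]
tool_rot: [0.071, -3.135, -0.004]
contact_force: [0.1, 0.6, -2.3]
opening: 0.0495
grip_force: 32.0
```

servo_tool --increments '[[[3.5, 0, -2, 0, 0], [3.5, 0, -5, 0, 0], [3.5, 0, -9, 0, 0], [3.5, 0, -12, 0, 0], [3.5, 0, -13.4, 0, 0]]]'

```text
t: 9.1
tool_pos: [0.4499, -0.2206, 0.1246]
tool_rot: [0.068, -3.138, -0.003]
contact_force: [-0.1, 1.0, -3.2]
opening: 0.0495
grip_force: 32.1
```

```bash
python3 g.py .453 -.2195 .12 92.7; python3 - <<'E'
from h import *
S=cam('scene');T=cam('top');np.save('S2.npy',S,allow_pickle=True)
f=lambda d,x,y:cv2.resize(d['img'][y:y+120,x:x+120],(400,400),interpolation=cv2.INTER_CUBIC)
cv2.imwrite('pics/c6.png',np.hstack([f(S,190,160),f(T,315,170)])[:,:,::-1])
E
```

```text
t 9.1 pos [ 0.4499 -0.2206  0.1246] yang 92.5 q6 -2.22 F [-0.1  1.  -3.2] open 0.0495 tilt [-0.003  0.002 -1.   ]
inc cm/deg [-0.31  0.1   0.46] -0.2
```

View pics/c6.png

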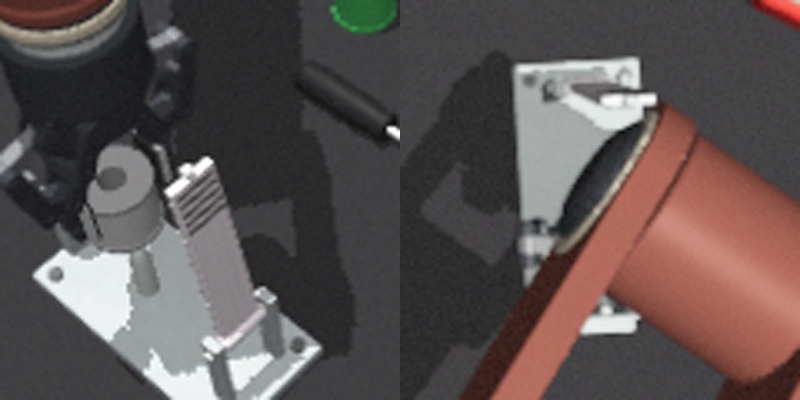

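The spool is held above the spindle; its bore is at scene crop (112,178), about pixel (223.2,213). The spindle stands just below, and the strap is clear to the right. I'll use this to measure the spool's offset from the spindle.

```bash
python3 - <<'E'
from h import *
np.set_printoptions(precision=4,suppress=True)
S=np.load('S2.npy',allow_pickle=True).item()
for z in(.128,.132,.136): print(z,onz(S,223.2,213.0,z))
c=lambda P:(proj(S,P)-[189.65,159.65])*3.333
print('axis',c([.453,-.2195,.012]),c([.453,-.2195,.062]),c([.453,-.2195,.088]),c([.453,-.2195,.132]))
# segment the bore (dark ellipse) & top face in crop
g=cv2.cvtColor(S['img'],cv2.COLOR_RGB2GRAY);print(g[206:222,214:240])
E
```

```text
0.128 [ 0.4418 -0.2175  0.128 ]
0.132 [ 0.4446 -0.2188  0.132 ]
0.136 [ 0.4474 -0.2201  0.136 ]
axis [151.484  290.7943] [139.1399 250.3744] [132.2447 227.7193] [119.7474 186.5153]
[[ 38  31  30  30  28  57 135 139 138 140 137 137 138 138 138 137 137 137
  125  72  28  26  33  71 113 101]
 [ 35  34  38  38  29  84 138 137 140 139 138 137 138 138 138 138 140 140
  140 126  70  25  30  61 111 104]
 [ 35  32  32  29  30 111 139 138 138 138 139 138 137 140 137 138 139 139
  139 138 122  26  26  44  86 105]
 [ 33  31  34  30  34 113 139 138 139 137 138 137 138 138 138 137 138 139
  136 141 130  73  28  40  82 111]
 [ 33  32  28  30  31 135 137 115 105  96  97 106 114 138 137 139 139 138
  138 138 138 121  49  33  64 114]
 [ 32  33  44  32  31 140 102  85  88  91  90  91  92 115 137 136 141 139
  140 137 136 129  59  25  59 113]
 [ 31  29  35  35  57  95  78  83  87  88  90  88  86  95 139 140 140 137
  140 138 137 129  60  25  45  86]
 [ 33  31  33  32  58  71  79  83  85  90  89  91  90  93 137 139 138 139
  137 138 139 128  58  27  39  82]
 [ 28  27  31  79 134  64  74  81  85  86  89  91  91 103 136 139 137 137
  136 138 139 126  46  28  30  57]
 [ 35  30  56 134 139  99  71  76  82  86  88  88  92 125 139 139 138 139
  139 137 134 115  59  39  32  39]
 [ 30  30  83 137 139 136  83  76  82  84  89 112 137 137 139 137 139 138
  140 139 131  89  74  42  43  78]
 [ 30  32 107 138 139 140 137 119 121 123 134 136 138 139 139 138 138 140
  140 136 115  77  75  58  45 169]
 [ 32  33 108 137 138 138 138 137 137 137 140 136 139 138 138 139 138 138
  137 120  84  85  79  59  44  85]
 [ 28  33 108 140 137 139 137 138 140 139 140 138 139 139 138 139 139 140
  133  93  88  90  85  72  41  56]
 [ 34  27 113 137 137 138 139 140 139 140 137 139 136 138 139 139 139 133
   97  90  97  92  83  83  81  41]
 [ 38  69  56 136 137 138 137 138 138 139 138 138 137 138 140 137 109  87
   94  98  96  94  86  87  97  41]]
```

```bash
python3 g.py .458 -.2213 .112 92.7
```

```text
t 9.2 pos [ 0.4502 -0.2199  0.1249] yang 92.5 q6 -2.22 F [ 0.  -0.3 -1.8] open 0.0496 tilt [-0.002  0.002 -1.   ]
inc cm/deg [-0.77 -0.18  1.29] -0.2
```

servo_tool --increments '[[[3.5, -0.8, -0.1, 0, 0], [3.5, -0.8, -0.1, 1.3, 0], [3.5, -0.8, -0.1, 1.3, 0], [3.5, -0.8, -0.1, 1.3, 0]]]'

```text
t: 9.6
tool_pos: [0.4586, -0.2186, 0.1123]
tool_rot: [0.073, -3.139, -0.002]
contact_force: [-0.2, 0.3, -1.1]
opening: 0.0498
grip_force: 32.1
```

```bash
cat > m.py <<'E'
from h import *
# bore centre of held spool in scene (dark blob inside bright top face) near predicted place
S=cam('scene');o=ctrl.get_obs();P=o['tool_pos']+[-.0054,.0015,.0075];u=proj(S,P)
g=cv2.cvtColor(S['img'],cv2.COLOR_RGB2GRAY);x0,y0=(u-[12,9]).astype(int)
w=cv2.resize(g[y0:y0+18,x0:x0+24],None,fx=4,fy=4,interpolation=cv2.INTER_CUBIC)
n,l,s,c=cv2.connectedComponentsWithStats(((w<112)&(w>50)).astype(np.uint8))
for i in range(1,n):
    if s[i,4]>100:
        p=c[i]/4-.375+[x0,y0]; print(s[i],p.round(1),onz(S,*p,P[2]).round(4))
print(o['tool_pos'],u)
E
python3 m.py; python3 g.py .458 -.2213 .112 92.7
```

```text
[  23    0   48   72 1042] [226.7 218.3] [ 0.4519 -0.2185  0.1204]
[ 0.45895632 -0.2190507   0.11289665] [227.53895968 218.56170789]
t 9.65 pos [ 0.459  -0.2191  0.1129] yang 92.7 q6 -2.21 F [-0.1  1.  -1.4] open 0.0498 tilt [-0.001  0.001 -1.   ]
inc cm/deg [ 0.11 -0.22  0.09] -0.0
```

servo_tool --increments '[[[3.5, 0, -0.15, 0, 0], [3.5, 0, -0.15, 0.7, 0], [3.5, 0, -0.15, 1.4, 0], [3.5, 0, -0.15, 2.1, 0], [3.5, 0, -0.15, 2.1, 0]]]'

```text
t: 10.15
tool_pos: [0.4582, -0.2208, 0.0907]
tool_rot: [0.071, -3.138, -0.003]
contact_force: [-0.9, -0.2, -2.8]
opening: 0.0501
grip_force: 32.1
```

servo_tool --increments '[[[3.5, 0, 0, 0.5, 0], [3.5, 0, 0, 1.0, 0], [3.5, 0, 0, 1.0, 0]]]'

```text
t: 10.45
tool_pos: [0.4578, -0.2211, 0.0813]
tool_rot: [0.071, -3.137, -0.002]
contact_force: [-4.9, 1.0, -2.2]
opening: 0.0493
grip_force: 32.1
```

servo_tool --increments '[[[3.5, 0.1, 0, 0.4, 0], [3.5, 0.15, 0, 0.9, 0], [3.5, 0.15, 0, 1.4, 0], [3.5, 0.15, 0, 1.4, 0]]]'

```text
t: 10.85
tool_pos: [0.4572, -0.2212, 0.0674]
tool_rot: [0.071, -3.14, -0.001]
contact_force: [-3.2, 0.1, -3.9]
opening: 0.0499
grip_force: 31.9
```

Sliding down well; continuing.

servo_tool --increments '[[[3.5, 0.1, 0, 0.5, 0], [3.5, 0.1, 0, 1.0, 0], [3.5, 0.1, 0, 1.5, 0], [3.5, 0.1, 0, 1.5, 0]]]'

```text
t: 11.25
tool_pos: [0.4568, -0.2215, 0.0526]
tool_rot: [-0.071, 3.14, -0.0]
contact_force: [-1.6, 1.1, -3.1]
opening: 0.0497
grip_force: 32.0
```

servo_tool --increments '[[[3.5, 0, 0, 0.3, 0], [3.5, 0, 0, 0.5, 0], [3.5, 0, 0, 0.5, 0]]]'

```text
t: 11.55
tool_pos: [0.4568, -0.2216, 0.0485]
tool_rot: [-0.071, 3.141, -0.0]
contact_force: [-3.1, 1.9, -0.2]
opening: 0.0496
grip_force: 32.2
```

servo_tool --increments '[[[6, 0, 0, 0, 0], [7, 0, 0, 0, 0], [7, 0, 0, 0, 0], [7, 0, 0, 0, 0]]]'

```text
t: 11.95
tool_pos: [0.4573, -0.2219, 0.049]
tool_rot: [-0.071, 3.14, -0.001]
contact_force: [-0.4, -0.2, -0.4]
opening: 0.0698
grip_force: 0.0
```

servo_tool --increments '[[[7, 0, 0, -3, 0], [7, 0, 0, -7, 0], [7, 0, 0, -12, 0], [7, 0, 0, -17, 0], [7, 0, 0, -22, 0]]]'

```text
t: 12.45
tool_pos: [0.4566, -0.2214, 0.2707]
tool_rot: [-0.071, 3.14, -0.001]
contact_force: [0.5, -0.0, 1.0]
opening: 0.0698
grip_force: 0.0
```

```bash
python3 - <<'E'
from h import *
S=cam('scene');np.save('S3.npy',S,allow_pickle=True)
g=cv2.cvtColor(S['img'],cv2.COLOR_RGB2GRAY)
c=lambda z:proj(S,[.4529,-.2195,z]).round(1);print('expect top',c(.056),'tip',c(.062))
x,y=c(.056).astype(int);print(g[y-12:y+13:1,x-14:x+15])
E
python3 g.py .645 -.2105 .27 92.7
```

```text
expect top [231.8 236.3] tip [231.4 234.7]
[[ 94  95  94  93  96 169 234 234 234 232 185  83  94  73 150 233 234 233
  234 230 157  64  64  65  77 112 138 126 101]
 [ 91  92  95  93  93  99 159 163 234 234 234 231 200 230 231 232 232 232
  233 233 232 225  74  66  74 108 134 126  73]
 [ 92  95  93  93  91  92 114 158 160 167 236 236 235 234 230 229 229 233
  235 235 235 235 221  98  66  90 135 141 132]
 [ 92  93  93  94  93  94 142 155 157 155 162 194 227 221 219 217 220 220
  220 225 232 235 235 223 108  75 109 133 117]
 [ 93  94  89  93  89 124 157 157 156 188 219 218 218 219 219 219 219 219
  219 219 220 221 229 235 227 127  90 134 135]
 [ 92  91  90 108 138 155 156 189 219 219 219 219 220 218 219 219 221 220
  219 219 220 219 221 229 235 235 228 134 141]
 [ 94  93 117 153 152 155 187 218 219 218 219 219 220 219 219 218 219 220
  219 220 218 219 219 211 191 235 227 174 133]
 [ 93 124 154 152 154 187 220 219 219 219 219 219 220 219 218 218 219 218
  219 219 220 218 219 206 153 209 233 221 135]
 [123 156 157 156 172 220 220 219 220 221 219 219 219 218 219 219 219 219
  219 220 219 2
[... 1422 characters left out ...]
20 220 220 220
  219 210 148 115  96 102  99  94  90  90 114]
 [235 236 237 238 238 192  99 120 185 215 217 218 218 218 218 219 216 215
  182 145  86  98 106 106 100  96  89  91 114]
 [238 237 236 239 238 238 129 104  95 122 182 182 182 184 182 152 147  92
   90 104 113 110 106 104  99  96  91  92 120]
 [237 237 238 238 239 238 188 111 108 111 109  99  96  98  99 104 107 116
  113 114 111 110 106 103 100  98  93  91 116]
 [239 239 238 239 238 239 213 117 108 115 112 114 115 115 115 117 116 116
  115 114 112 110 107 104 100  97  95 100 108]]
t 12.5 pos [ 0.4599 -0.2236  0.2815] yang 92.6 q6 -2.21 F [ 1.8 -2.   6.6] open 0.0705 tilt [ 0.014 -0.01  -1.   ]
inc cm/deg [-18.53   0.48   1.4 ] -0.1
```

The spool's top face is where a seated one should be: bore measured at (231.3,236.3), expected (231.8,236.3). Now the strap.

servo_tool --increments '[[[0, -4, 0, 0, 0], [0, -8.5, 0.2, 0, 0], [0, -13, 0.4, 0, 0], [0, -17, 0.5, 0, 0], [0, -18.5, 0.5, 0, 0]]]'

```text
t: 13.0
tool_pos: [0.6441, -0.2075, 0.2674]
tool_rot: [-0.074, 3.14, 0.001]
contact_force: [-0.6, -1.1, 0.5]
opening: 0.0001
grip_force: 0.0
```

servo_tool --increments '[[[0, 0, 0, 2, 0], [0, 0, 0, 6, 0], [0, 0, 0, 9, 0], [0, 0, 0, 9, 0]]]'

```text
t: 13.4
tool_pos: [0.6383, -0.2068, 0.1717]
tool_rot: [0.071, -3.131, -0.007]
contact_force: [-0.5, 0.8, -1.2]
opening: -0.0001
grip_force: 0.0
```

```bash
python3 g.py .56 -.2145 .18 92.7
```

```text
t 13.4 pos [ 0.6383 -0.2068  0.1717] yang 92.6 q6 -2.04 F [-0.5  0.8 -1.2] open -0.0001 tilt [-0.01   0.004 -1.   ]
inc cm/deg [ 7.86 -0.41 -0.76] -0.1
```

servo_tool --increments '[[[0, 3, -0.4, -1, 0], [0, 6, -0.4, -1.3, 0], [0, 8, -0.4, -1.3, 0], [0, 10, -0.4, -1.3, 0], [0, 11.3, -0.4, -1.3, 0]]]'

```text
t: 13.9
tool_pos: [0.5286, -0.2178, 0.1938]
tool_rot: [-0.07, 3.137, -0.003]
contact_force: [0.8, 0.3, -1.0]
opening: -0.0001
grip_force: 0.4
```

servo_tool --increments '[[[0, 0.8, 0, 0.4, 0], [0, 1.7, 0, 0.8, 0], [0, 2.7, 0, 1.4, 0], [0, 3.7, 0, 2.2, 0], [0, 4.7, 0, 3.5, 0]]]'

```text
t: 14.4
tool_pos: [0.4813, -0.2196, 0.1563]
tool_rot: [-0.071, 3.14, -0.001]
contact_force: [0.9, -0.1, 1.1]
opening: -0.0
grip_force: 0.4
```

```bash
python3 g.py .465 -.219 .13 92.7
```

```text
t 14.4 pos [ 0.4813 -0.2196  0.1563] yang 92.6 q6 -2.18 F [ 0.9 -0.1  1.1] open -0.0 tilt [ 0.001 -0.001 -1.   ]
inc cm/deg [1.63 0.14 2.63] -0.1
```

servo_tool --increments '[[[0, 0.6, 0.1, 0.8, 0], [0, 1.0, 0.1, 1.6, 0], [0, 1.5, 0.1, 2.6, 0], [0, 1.8, 0.1, 3.4, 0], [0, 1.8, 0.1, 3.4, 0]]]'

```text
t: 14.9
tool_pos: [0.4626, -0.2186, 0.1207]
tool_rot: [0.071, -3.138, -0.003]
contact_force: [0.2, -0.1, 0.7]
opening: 0.0003
grip_force: 0.0
```

servo_tool --increments '[[[0, 1.5, 0, -0.2, 0], [0, 4, 0, 0, 0], [0, 4.5, 0, 0.6, 0], [0, 4.5, 0, 1.2, 0], [0, 4.5, 0, 1.2, 0]]]'

```text
t: 15.4
tool_pos: [0.4187, -0.2209, 0.1095]
tool_rot: [0.071, -3.14, -0.002]
contact_force: [0.9, -0.0, -0.4]
opening: -0.0001
grip_force: 0.0
```

```bash
python3 g.py .419 -.221 .094 92.7
```

```text
t 15.4 pos [ 0.4187 -0.2209  0.1095] yang 92.6 q6 -2.26 F [ 0.9 -0.  -0.4] open -0.0001 tilt [-0.001  0.001 -1.   ]
inc cm/deg [-0.03 -0.01  1.55] -0.1
```

servo_tool --increments '[[[0, 0, 0, 0.5, 0], [0, 0, 0, 1.0, 0], [0, 0, 0, 1.4, 0], [0, 0, 0, 1.7, 0], [0, 0, 0, 1.7, 0]]]'

```text
t: 15.9
tool_pos: [0.4192, -0.2214, 0.0938]
tool_rot: [-0.071, 3.141, -0.0]
contact_force: [-0.4, 0.0, 2.9]
opening: 0.0002
grip_force: 1.6
```

servo_tool --increments '[[[0, 0, 0, 0.2, 0], [0, 0, 0, 0.4, 0], [0, 0, 0, 0.5, 0], [0, 0, 0, 0.5, 0]]]'

```text
t: 16.3
tool_pos: [0.4193, -0.2219, 0.0924]
tool_rot: [0.072, -3.139, -0.0]
contact_force: [-12.3, 6.1, 26.0]
opening: 0.0
grip_force: 12.9
```

A hard stop at the shut height with 26 N, so the catch has been passed. Now I back off and look.

servo_tool --increments '[[[0, 0, 0, -1, 0], [0, 0, 0, -4, 0], [0, 0, 0, -8, 0], [0, 0, 0, -12, 0], [0, 0, 0, -16, 0]]]'

```text
t: 16.8
tool_pos: [0.4186, -0.2209, 0.2494]
tool_rot: [0.071, -3.141, -0.001]
contact_force: [0.6, -1.0, 0.4]
opening: 0.0003
grip_force: 0.0
```

servo_tool --increments '[[[0, 0, 3, -1, 0], [0, 0, 8, -1, 0], [0, 0, 13, -1, 0], [0, 0, 18, -1, 0], [0, 0, 20, -1, 0]]]'

```text
t: 17.3
tool_pos: [0.4092, -0.0182, 0.2581]
tool_rot: [-0.077, 3.14, 0.002]
contact_force: [0.3, -0.5, 1.3]
opening: -0.0002
grip_force: 0.0
```

```bash
python3 - <<'E'
from h import *
S=cam('scene');T=cam('top')
f=lambda d,x,y:cv2.resize(d['img'][y:y+110,x:x+110],(400,400),interpolation=cv2.INTER_CUBIC)
cv2.imwrite('pics/c7.png',np.hstack([f(S,190,190),f(T,315,170)])[:,:,::-1])
u=np.array([np.cos(np.radians(2.75)),np.sin(np.radians(2.75))]);v=np.array([-u[1],u[0]])
for a in(0,.06,.09):
    for s in(-1,1):
        xy=np.array([.4529,-.2195])+u*(.095-.139*np.cos(a))+v*s*.015;z=.072+.139*np.sin(a)+.003
        print(a,s,((proj(S,[*xy,z])-[189.6,189.6])*400/110).round())
print(ctrl.get_obs()['contact_force'])
E
```

```text
0 -1 [ 78. 126.]
0 1 [117.  95.]
0.06 -1 [ 76. 118.]
0.06 1 [115.  87.]
0.09 -1 [ 75. 115.]
0.09 1 [114.  83.]
[0.20401242 0.28947915 0.00974806]
```

View pics/c7.png

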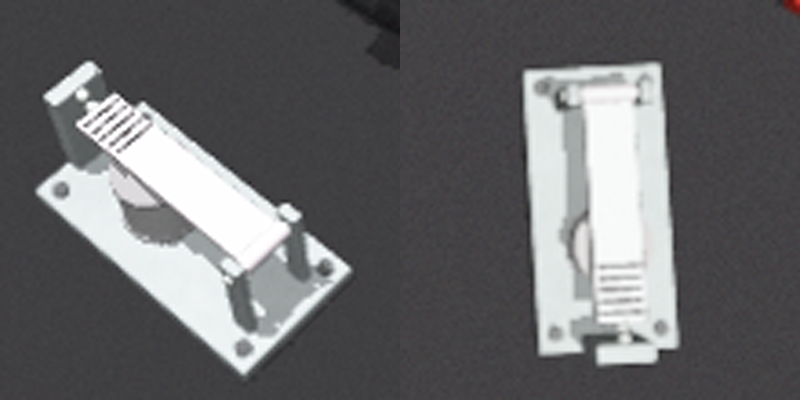

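The strap's end corners are at crop (78,125) and (115,95), which matches the projection for 0 rad. The strap lies level over the seated spool with its nub at the catch post.

```bash
python3 -c "
from station import ctrl
print(ctrl.finish_job())"
```

```text
the job is handed in; nothing more can be done
None
```

The tall spool is fully down on the feeder's spindle and the keeper strap is shut in its catch, both confirmed in the camera images. I handed the job in at about 17 s; nothing else on the bench was moved.

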